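# Knock the transit pin flush and hold the drive key home in a heating valve

### The arm

A 7-joint arm with a two-finger parallel gripper is mounted at the origin on the work surface. World frame = base frame: x ahead of the robot, y to its left, z up, the work surface at z = 0. Lengths are in mm, angles in rad, forces in N, time in s.
With the tool pointing down it reaches from about 425 to 975 mm from the base axis. Payload 16.7 kg.
Tool frame: the origin (TCP) lies between the finger pads; the fingertips stand 11 mm ahead of it and the grasp point (between the pads) lies 8 mm behind it; x points along the fingers, y is the direction in which the jaws open and shut, and the axes are right-handed (so a half turn about x gives the same grasp; the last joint's range is limited). The gripper opens to 85 mm and grips with 20 to 120 N. Pads are 22 mm wide; open, the fingers measure 114 mm over their backs; the gripper's body (76 mm by 85 mm) begins 54 mm behind the grasp point. The pads swing forward as they close: fully open they stand 13 mm farther back than shut.
Start: joints at [1.155, 0.426, 0.074, 1.606, -0.034, 1.111, -0.067], TCP at [177.279, -651.267, 242.302] pointing down, gripper open.
Joint ranges: [-2.85, 2.85], [-0.5, 2.14], [-1.23, 1.37], [0.21, 2.46], [-1.02, 4.16], [0.16, 2.05], [-2.73, 2.73]. Speed limits (rad/s): [1.89, 1.89, 2.39, 2.39, 3.01, 3.01, 3.01].

### API

Orientations are given as a 3x3 rotation matrix whose columns are the frame's x, y, z axes.
In Python, from station import bot gives the robot as it stands. The module is installed in compiled form; this text tells all that it offers.
- The arm moves only by the tool arm_command, never from a script. Its argument "deltas" is a list of rows, each an object with "slide": the shift along the tool's x, y, z in units of 40 mm (1.0 is 40 mm), a list of three; "delta_rot": the turn, a rotation vector about the tool's x, y, z in units of 8 degrees (1.0 is 8 degrees), a list of three; "jaw": the opening, from -1 (shut) to 1 (fully open). A call has 1 to 20 rows; each row shifts and turns the commanded pose from where the row before left it, along the tool's axes as they then stand; what a row does not reach is not made up. A row lasts 1/8 s, in which the tool goes at most 62.5 mm and 10.7 degrees, less where a joint would pass 70% of its speed; a pose out of reach is approached as far as the arm can. A call is refused whole if a number of a shift passes 1 or a number of a turn 1, either way. A call with a gripper value outside its range is refused whole. The fingers move at their own pace and stop on an object; "newtons" is the grip in N (left out, the last holds). Time passes only in rows, so rows that do not move let the fingers close. It gives the time, the measured TCP pose, the force and the opening at its end, in the units of the state.
- bot.sense(): the state, without advancing time (a new reading comes with each control period).
- bot.camera(name): name is "scene" or "top"; returns the picture (420x560x3 uint8, red, green, blue); there is no depth.
- bot.camera_params(name): a dict with "fx", "fy", "cx", "cy" (pixels), "R" (3x3) and "t" (3): a world point X has camera coordinates R X + t. Camera axes: x right, y down, z forward; pixel columns grow to the right and rows downward; lengths in mm; the calibration is good to about 2 mm. A picture is of the moment at which its call begins. camera_params takes no time and is no camera call.
- bot.sign_off(): hands the job in, once; it reports no verdict.
The state is a dict: "clock": time; "q": joint angles; "joint_velocities": joint speeds; "joint_torque": joint torques, N m; "position": TCP position; "tool_rot": TCP orientation; "ft_force": force on the tool from outside, world axes, zero at the start; "moment": the same for the moment, N m; "grip_width": opening from 0.0 (shut) to 1.0 (fully open).
Only numpy, scipy, OpenCV 4.12 (cv2) and the standard library are available. Lean on these libraries where they do the work, as an engineer would, in place of code of your own. Each camera call takes 0.05 s, during which the arm holds its last target.

### The job

With the mallet, knock the small steel pin on the valve's square face down flush, then set the mallet down on the bench. Take the drive key out of its stand, turn it until its cross meshes with the cross socket in the valve's face, push it fully home against the spring inside and finish while still gripping it and pressing it down. Touch the pin with nothing but the mallet until it is flush, and do not disturb the screwdriver, the white cover or the brass union.

Things in the scene. Friction and masses are not known exactly. Their poses are not given: they have to be found in the camera images.
- valve: Heating valve fixed to the bench: brass body on a 100 mm square base plate, copper pipe stubs reaching 80 mm from its axis along its own +y and -y (22 mm thick, centred 26 mm above the bench), and on top a square steel block 84 x 84 mm whose flat face is 70 mm above the bench. Origin on the bench under the centre; z up, x and y parallel to the block's sides.
- socket (a point): Centre of the cross socket's mouth, on the valve's top face (70 mm above the bench), axes as the valve's. The socket is a cross of two slots along the valve's x and y, each 11 mm wide and 29 mm from end to end, 30 mm deep. In its centre a brass spring plunger (10 mm thick) stands with its top 12 mm below the face.
- plunger (a joint): Travel of the spring plunger in the socket, m: 0 = up, grows downward; 0.010 when the key is fully home (stop at 0.0115). Pushing back with 3 N at 0 and 8 N at 0.010, it lifts the key out about 10 mm if the key is let go.
- pin (a joint): Travel of the transit pin, m: 0 = standing 12 mm proud of the valve's face, 0.012 = flush (its stop). It starts at 0 to 0.002. Tight fit with a light spring: it takes 6 to 8 N plus 8 N per m/s to drive and stays where it is left.
- pin_top (a point): Centre of the top end of the transit pin, a steel rod 8 mm thick standing upright in the valve's face, 19 mm along the valve's +x and 19 mm along its +y from the socket's centre. The key's flange covers this spot when home, so the pin must be flush first.
- stand: Grey plastic block fixed to the bench, 70 x 70 x 35 mm high, with a round hole 32 mm wide and 29 mm deep from its top, in which the key stands. Origin on the bench under its centre.
- key: Drive key, 0.15 kg, standing in the stand. Origin: centre of its flange's underside (35 mm above the bench in the stand), z up the stem. Flange: steel disc 64 mm wide, 5 mm thick. Below it a cross foot 22 mm long: bars along the key's x and y, 26 mm across, 8 mm thick (last 5 mm: 22 and 5 mm). Home: flange flat on the valve's face, bars in the slots; any quarter turn fits.
- key_grip (a point): Centre of the key's black plastic wing grip, 33 mm above the flange's underside on the stem's axis; axes as the key's. The wing is 44 mm long along the key's x, 14 mm thick along its y and 36 mm high (15 to 51 mm above the flange's underside); a 14 mm round neck joins it to the flange.
- mallet: Mallet, 0.28 to 0.42 kg, standing on one face on the bench. Origin: centre of its lower face; z up along the head, a cylinder 45 mm thick, 80 mm high, with rubber faces. Wooden handle level along the mallet's own -x, reaching 172 mm from the head's axis, 16 mm wide (y), 24 mm high, its middle 40 mm above the lower face. Centre of mass about 10 mm from the head's axis.
- screwdriver: Screwdriver with a grey handle lying beyond the valve, about 200 mm long and 26 mm thick; leave alone. Origin under its middle, x towards the tip.
- cover: White plastic wiring-box cover, 85 x 85 x 25 mm, lying flat; leave alone. Origin under its centre.
- union: Brass pipe union, a ring 38 mm wide and 26 mm high, standing on the bench nearer the robot than the valve; leave alone. Origin under its centre.
Things that resemble listed ones, but are neither listed nor needed, are in the scene too. What is shaped like the key but pink or red is not meant.

How it is judged (in metres and radians):
On the way, in this order (a step that is already met when the one before it is completed fails the run):
1. the pin is knocked down flush (within 3 mm) with the mallet (value of joint pin above 0.009 m and height (world z) of mallet above 0.05 m), for 0.05 s.
2. the mallet lies or stands on the bench, let go (height (world z) of mallet below 0.045 m and contact force between each of the arm, the fingers and mallet below 0.2 N and linear speed of mallet below 0.03 m/s and contact force between mallet and valve below 0.2 N and contact force between mallet and stand below 0.2 N), for 0.2 s.
3. the key is meshed and pushed home against the spring (z of key in the frame of socket below 0.004 m and horizontal distance between key and socket below 0.004 m and angle between key's own z axis and vertical below 0.09 rad and value of joint plunger above 0.006 m), for 0.3 s.
At the end, for the whole second after the job is handed in: Pin flush within 3 mm; mallet let go, at rest on the bench, not on valve or stand; key meshed: within 5 degrees of upright, 4 mm of the axis, flange within 4 mm of the face, plunger pressed at least 6 mm, at rest, still gripped by the fingers (all of step 2 and all of step 3 and value of joint pin above 0.009 m and contact force between the fingers and key above 2 N and velocity of joint plunger below 0.01 m/s and linear speed of key below 0.02 m/s); the arm keeps its last pose, push and grip.
It fails at once if the pin is pushed with the robot itself before it is flush (contact force between any of the arm, the fingers and pin above 1 N and value of joint pin below 0.009 m).
It fails at once if the pin is pushed with the key before it is flush (contact force between key and pin above 2 N and value of joint pin below 0.009 m).
It fails at once if the screwdriver is disturbed (moved over 30 mm) (distance of screwdriver from where it was at the start of the episode above 0.03 m).
It fails at once if the cover is disturbed (moved over 30 mm) (distance of cover from where it was at the start of the episode above 0.03 m).
It fails at once if the union is disturbed (moved over 30 mm) (distance of union from where it was at the start of the episode above 0.03 m).
It also fails if it takes over 58 s, if anything falls off the work surface, if the arm or the gripper's body presses on something with over 40 N, if the wrist force passes 120 N, or if a joint passes its speed limit or range.

## Working session

There is one attempt and no reset: what is moved stays moved. The work goes in short steps, Python scripts to look and compute and a tool call to move; the robot and the scene stay as the last step left them, time stands still between calls to the robot, and variables do not carry over. Pictures are saved under pics/ and viewed, and the job is handed in when it is done.

Besides the shell and the picture viewer there is one more tool, called in YAML: its name, and indented under it one key for each argument. arm_command: Moves the arm, as the interface text tells. Its arguments: {"type":"object","properties":{"deltas":{"type":"array"},"newtons":{"type":"number"}},"required":["deltas"]}

```bash
mkdir -p pics; ls; python3 - <<'E'
from station import bot
import cv2,numpy as np
for n in("scene","top"):
    im=bot.camera(n); cv2.imwrite(f"pics/{n}0.png",im[:,:,::-1]); p=bot.camera_params(n)
    print(n,{k:np.round(v,4).tolist() for k,v in p.items()}, 'campos',-np.array(p['R']).T@np.array(p['t']))
s=bot.sense()
for k,v in s.items(): print(k,np.round(v,4).tolist())
E
```

```text
pics
scene {'fx': 483.3092, 'fy': 483.3092, 'cx': 277.2279, 'cy': 211.2091, 'R': [[-0.8722, 0.4887, -0.0195], [0.3181, 0.5365, -0.7816], [-0.3715, -0.688, -0.6234]], 't': [500.1145, -111.9798, 1392.888]} campos [989.29314331 773.9672223  790.61034507]
top {'fx': 463.7722, 'fy': 463.7722, 'cx': 278.7481, 'cy': 206.5648, 'R': [[0.0143, -0.9999, -0.0034], [-0.9853, -0.0135, -0.1703], [0.1702, 0.0058, -0.9854]], 't': [-14.6618, 602.8398, 1100.5726]} campos [ 406.83686619  -12.87054226 1187.10105433]
clock 0.1
q [1.1555, 0.4266, 0.0738, 1.6066, -0.0341, 1.1108, -0.0671]
joint_velocities [-0.0006, -0.0014, 0.0, -0.0024, 0.0006, 0.0001, 0.0018]
joint_torque [0.0073, -95.1528, 3.771, -46.4405, 0.0197, 0.0065, 0.0002]
position [177.2204, -650.9473, 241.6976]
tool_rot [[-0.0003, 0.2626, -0.9649], [0.0011, -0.9649, -0.2626], [-1.0, -0.0011, 0.0]]
ft_force [0.4126, -0.1517, 0.1372]
moment [-0.0248, -0.0144, 0.0036]
grip_width 1.0009
```

View pics/scene0.png

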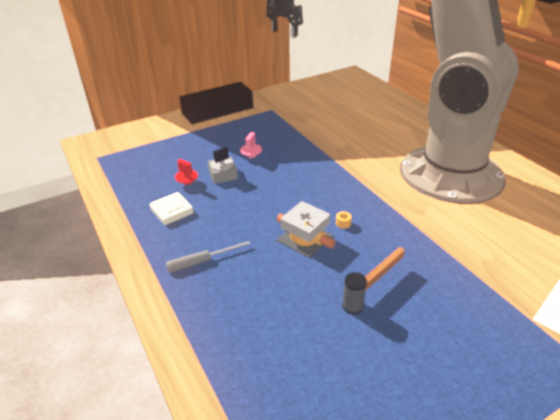

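View pics/top0.png

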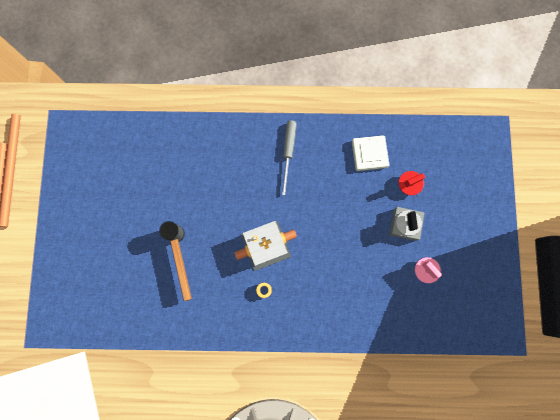

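Top view: the mallet head is at about (172,231) with its handle running to (187,300). The valve is at (266,245), the union at (264,290), the screwdriver at (288,157) and the cover at (371,153). There are three key shapes: red at (411,183), pink at (428,270), and a black-winged one in the grey block at (408,222). The black one fits the description, because it has a black grip, stands in the grey stand and is not pink or red. I'll enlarge to confirm.

```bash
python3 - <<'E'
import cv2,numpy as np
t=cv2.imread("pics/top0.png"); s=cv2.imread("pics/scene0.png")
def crop(im,x,y,w,h,k): return cv2.resize(im[y:y+h,x:x+w],None,fx=k,fy=k,interpolation=cv2.INTER_CUBIC)
a=crop(t,225,210,80,60,5);b=crop(t,375,195,80,60,5)
c=crop(s,270,195,80,60,5);d=crop(s,190,135,80,60,5)
cv2.imwrite("pics/crop0.png",np.vstack([np.hstack([a,b]),np.hstack([c,d])]))
e=crop(t,150,210,60,100,6); f=crop(s,330,235,90,90,6)
cv2.imwrite("pics/crop1.png",np.hstack([e[:540],f]))
E
```

```text
(no output)
```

View pics/crop0.png

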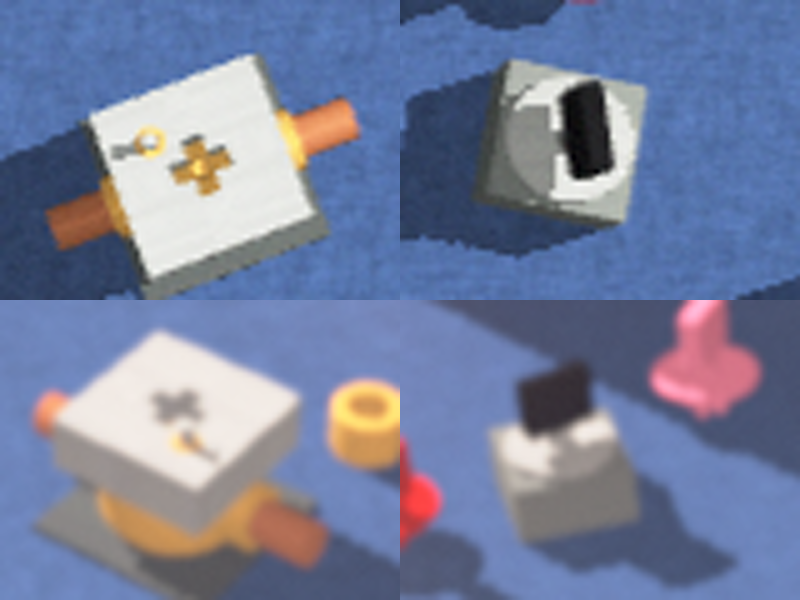

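View pics/crop1.png

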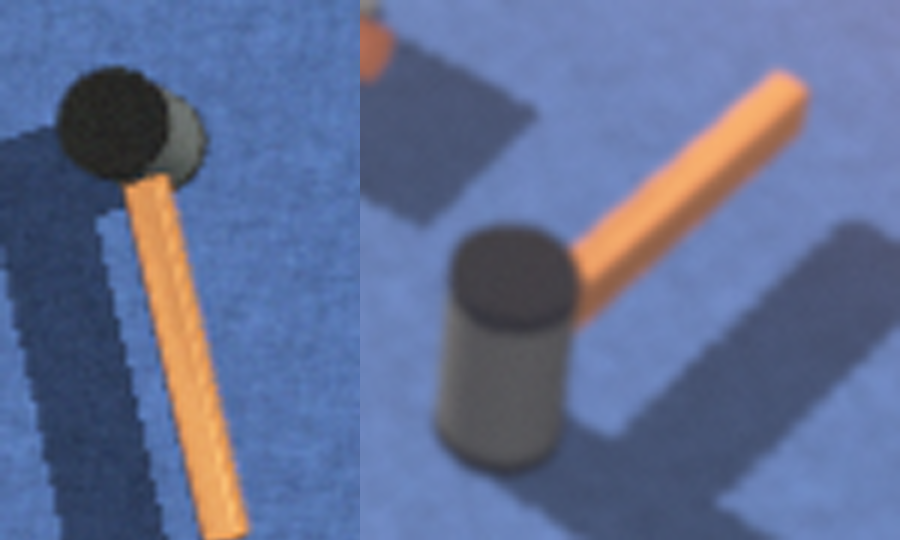

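Confirmed: the black wing is in the grey stand at (408,222). Next I'll rectify to the known height planes and measure.

```bash
cat > h.py <<'E'
import cv2,numpy as np
from station import bot
P={n:{k:np.array(v) for k,v in bot.camera_params(n).items()} for n in("scene","top")}
def K(p): return np.array([[p['fx'],0,p['cx']],[0,p['fy'],p['cy']],[0,0,1.]])
def proj(n,X):
    p=P[n]; c=np.atleast_2d(X)@p['R'].T+p['t']; u=c@K(p).T; return u[:,:2]/u[:,2:]
def back(n,uv,z):
    p=P[n]; H=K(p)@np.c_[p['R'][:,0],p['R'][:,1],p['R'][:,2]*z+p['t']]
    q=np.c_[np.atleast_2d(uv),np.ones(len(np.atleast_2d(uv)))]@np.linalg.inv(H).T; return q[:,:2]/q[:,2:]
def rect(n,im,z,cx,cy,half=80,s=2.5):
    "map: image right=-y, up=+x; centre (cx,cy)"
    p=P[n]; H=K(p)@np.c_[p['R'][:,0],p['R'][:,1],p['R'][:,2]*z+p['t']]
    N=int(2*half*s); A=np.array([[0,-1/s,cx+half],[-1/s,0,cy+half],[0,0,1.]]) # (col,row)->(x,y)
    return cv2.warpPerspective(im,H@A,(N,N),flags=cv2.INTER_CUBIC|cv2.WARP_INVERSE_MAP)
E
python3 - <<'E'
from h import *
for nm,uv,z in[('valve',(266,242),70),('stand',(404,222),35),('mallethead',(169,231),80),('handleend',(187,299),50),('union',(264,290),26),('cover',(371,153),25),('screwtip',(284,194),8),('screwend',(292,122),13),('red',(411,183),20),('pink',(428,270),20)]:
    print(nm,back('top',uv,z).round(1), )
E
```

```text
valve [[512.6  23.2]]
stand [[ 571.  -320.3]]
mallethead [[534.9 256.4]]
handleend [[374.5 211.4]]
union [[398.3  27.3]]
cover [[ 751.8 -243.2]]
screwtip [[643.8 -19.1]]
screwend [[837.8 -37.9]]
red [[ 674.7 -345.5]]
pink [[ 453.2 -380.2]]
```

```bash
python3 - <<'E'
from h import *
t=cv2.imread("pics/top0.png"); s=cv2.imread("pics/scene0.png")
def grid(im,cx,cy,half,sc):
    for d in range(-int(half),int(half)+1,20):
        v=int((half+d)*sc); cv2.line(im,(v,0),(v,6),(0,0,255),1); cv2.line(im,(0,v),(6,v),(0,0,255),1)
    return im
def pair(cx,cy,z,half,fn,sc):
    cv2.imwrite(fn,np.hstack([grid(rect('top',t,z,cx,cy,half,sc),cx,cy,half,sc),grid(rect('scene',s,z,cx,cy,half,sc),cx,cy,half,sc)]))
pair(512,23,70,60,"pics/r_valve.png",3.33)
pair(571,-320,35,60,"pics/r_stand.png",3.33)
pair(571,-320,86,60,"pics/r_wing.png",3.33)
pair(460,235,52,120,"pics/r_mal.png",1.66)
E
```

```text
(no output)
```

View pics/r_valve.png

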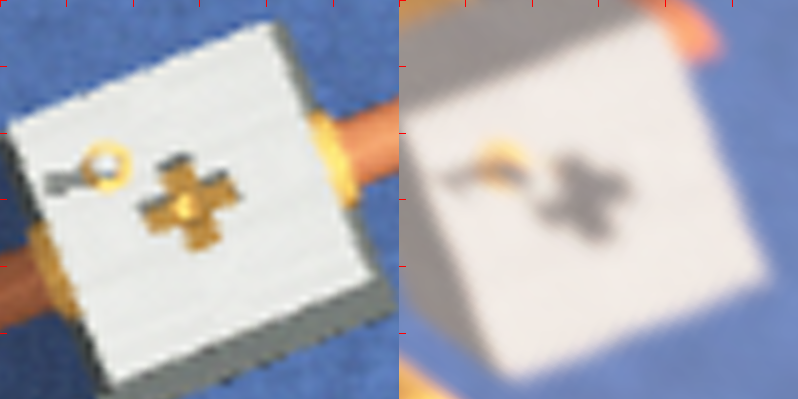

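View pics/r_stand.png

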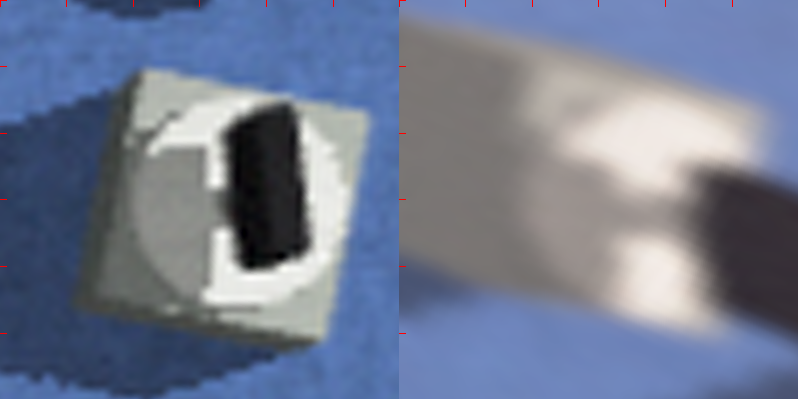

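View pics/r_wing.png

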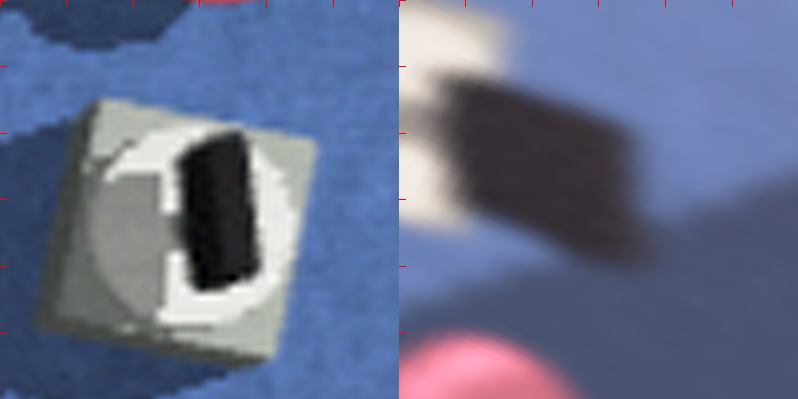

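View pics/r_mal.png

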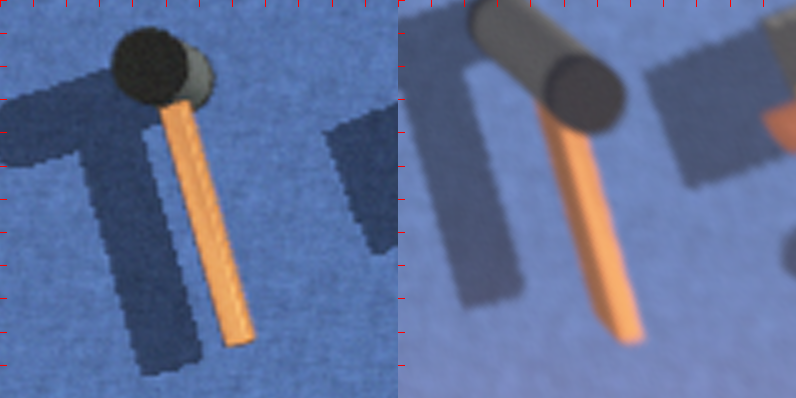

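```bash
python3 - <<'E'
from h import *
t=cv2.imread("pics/top0.png"); s=cv2.imread("pics/scene0.png")
sat=lambda im:cv2.cvtColor(im,cv2.COLOR_BGR2HSV)
# valve face
for n,im in(('top',t),('scene',s)):
    r=rect(n,im,70,512,25,75,4); h=sat(r); m=((h[...,1]<40)&(h[...,2]>185)).astype(np.uint8)
    m=cv2.morphologyEx(m,cv2.MORPH_OPEN,np.ones((9,9)))
    c=max(cv2.findContours(m,0,2)[0],key=cv2.contourArea); R=cv2.minAreaRect(c)
    print(n,'valve xy',512+75-R[0][1]/4,25+75-R[0][0]/4,'size',np.array(R[1])/4,R[2])
    c=cv2.convexHull(c); 
# wing
r=rect('top',t,86,571,-320,50,8); cv2.imwrite("pics/w2.png",np.clip(r.astype(float)*3.,0,255).astype(np.uint8)[150:650,100:700])
g=cv2.cvtColor(s,6)[140:180,200:245]; cv2.imwrite("pics/w3.png",cv2.resize(np.clip(g*2.5-60,0,255).astype(np.uint8),None,fx=14,fy=14,interpolation=2))
E
```

```text
top valve xy 511.32759857177734 26.1810302734375 size [84.39851379 84.39851379] 68.19859313964844
scene valve xy 512.5597152709961 27.289016723632812 size [89.14389038 88.97900391] 68.61138153076172
```

View pics/w2.png

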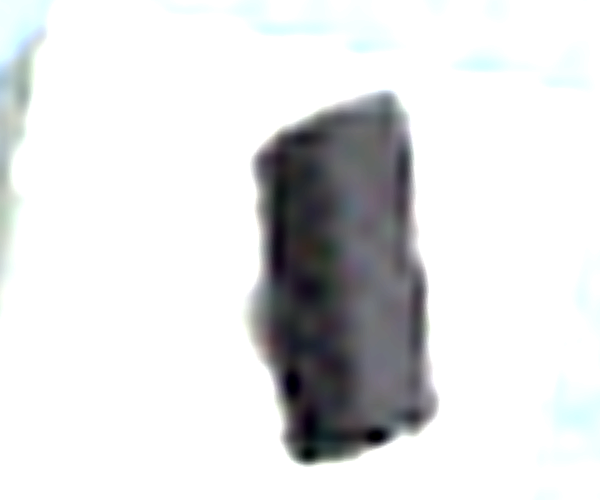

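View pics/w3.png

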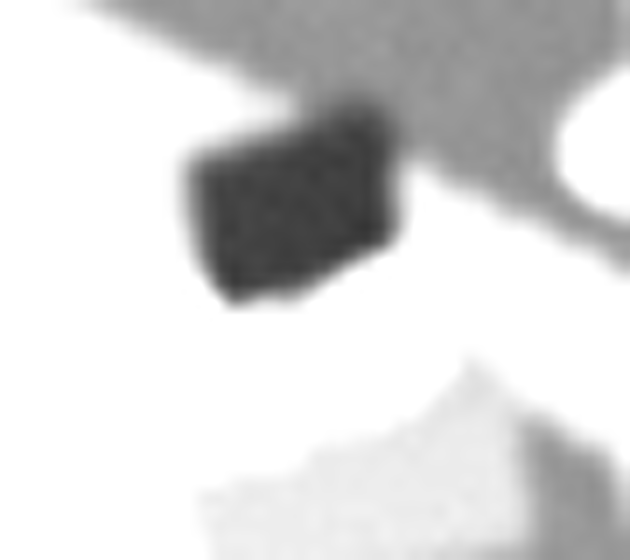

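```bash
cat >> h.py <<'E'
from scipy.optimize import minimize
def boxpts(x,y,yaw,lx,ly,z0,z1,ox=0):
    c,s=np.cos(yaw),np.sin(yaw); q=np.array([[ox+a*lx/2,b*ly/2] for a in(-1,1) for b in(-1,1)])@np.array([[c,s],[-s,c]])+[x,y]
    return np.r_[np.c_[q,np.full(4,z0)],np.c_[q,np.full(4,z1)]]
def sil(n,pts,shape,off,k):
    uv=(proj(n,pts)-off+0.5)*k; m=np.zeros(shape,np.uint8)
    cv2.fillConvexPoly(m,np.round(cv2.convexHull(uv.astype(np.float32))*16).astype(np.int32),1,shift=4); return m
def fit(cams,x0,ptsf,steps):
    "cams: list of (name, prob image upscaled, off, k)"
    def cost(p):
        e=0
        for n,pr,off,k in cams:
            e+=np.abs(sil(n,ptsf(p),pr.shape,off,k)-pr).sum()/k**2
        return e
    best=None
    for sgn in(1,-1,.4):
        sim=np.r_[[x0],x0+sgn*np.diag(steps)]
        r=minimize(cost,x0,method='Nelder-Mead',options=dict(initial_simplex=sim,xatol=.005,fatol=.01,maxiter=600))
        r=minimize(cost,r.x,method='Nelder-Mead',options=dict(initial_simplex=np.r_[[r.x],r.x+np.diag(np.array(steps)*.4)],xatol=.005,fatol=.01,maxiter=600))
        if best is None or r.fun<best.fun: best=r
    return best
def prob(im,f,x,y,w,h,k=8):
    c=cv2.resize(im[y:y+h,x:x+w],None,fx=k,fy=k,interpolation=cv2.INTER_CUBIC); return f(c).astype(float)
E
python3 - <<'E'
from h import *
t=cv2.imread("pics/top0.png"); s=cv2.imread("pics/scene0.png")
k=8
f=lambda lo,hi:(lambda c:np.clip((hi-cv2.cvtColor(c,6).astype(float))/(hi-lo),0,1))
ct=('top',prob(t,lambda c:cv2.cvtColor(c,6)<85,400,205,25,32,k),np.array([400,205]),k)
cs=('scene',prob(s,lambda c:cv2.cvtColor(c,6)<75,207,142,27,23,k),np.array([207,142]),k)
F=lambda p:boxpts(p[0],p[1],np.radians(p[2]),44,14,50,86)
for nm,cams in(('top',[ct]),('scene',[cs]),('both',[ct,cs])):
    r=fit(cams,np.array([572,-330,5.]),F,np.array([5,5,8.])); print('wing',nm,r.x.round(2),r.fun)
    v=[np.dstack([c[1]*255,sil(c[0],F(r.x),c[1].shape,c[2],k)*255,c[1]*0]).astype(np.uint8) for c in cams]
for i,a in enumerate(v): cv2.imwrite(f"pics/wf{i}.png",a)
# stand block 70x70x35 (low sat / not blue)
def notblue(c): 
    h=cv2.cvtColor(c,40); return (h[...,1]<75)
ct=('top',prob(t,lambda c:notblue(c)|(cv2.cvtColor(c,6)<25),385,200,45,45,k),np.array([385,200]),k)
F=lambda p:boxpts(p[0],p[1],np.radians(p[2]),70,70,0,35)
r=fit([ct],np.array([571,-320,-12.]),F,np.array([5,5,8.])); print('stand',r.x.round(2),r.fun)
# mallet handle : orange
def orange(c):
    h=cv2.cvtColor(c,40); return (h[...,0]<25)&(h[...,1]>90)
ct=('top',prob(t,orange,165,235,35,75,4),np.array([165,235]),4)
cs=('scene',prob(s,orange,355,240,60,60,4),np.array([355,240]),4)
# handle visible x from ~ -22.5 to -172
F=lambda p:boxpts(p[0],p[1],np.radians(p[2]),150,16,28,52,-97)
for nm,cams in(('top',[ct]),('scene',[cs])):
    r=fit(cams,np.array([530,255.,15]),F,np.array([6,6,5.])); print('mallet',nm,r.x.round(2),r.fun)
E
```

```text
wing top [ 570.06 -329.83    0.82] 43.25
wing scene [ 568.84 -333.24   31.08] 52.171875
wing both [ 569.3  -329.92   16.11] 114.203125
stand [ 570.03 -330.58  -11.34] 11.984375
mallet top [539.06 258.89  16.05] 79.375
mallet scene [515.37 257.71  19.4 ] 221.3125
```

```bash
python3 - <<'E'
import cv2,numpy as np
a=cv2.imread("pics/wf0.png");b=cv2.imread("pics/wf1.png");H=max(a.shape[0],b.shape[0])
p=lambda x:np.pad(x,((0,H-x.shape[0]),(0,0),(0,0)),constant_values=90)
cv2.imwrite("pics/wf.png",np.hstack([p(a),p(b)]))
E
```

```text
(no output)
```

View pics/wf.png

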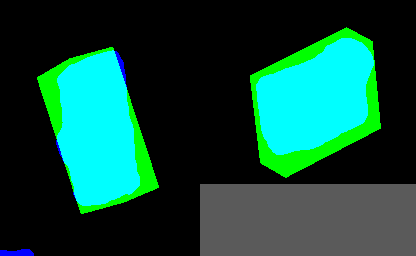

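```bash
python3 - <<'E'
from h import *
t=cv2.imread("pics/top0.png"); s=cv2.imread("pics/scene0.png")
def wf(n,im,pts,x,y,w,h,k):
    c=cv2.resize(im[y:y+h,x:x+w],None,fx=k,fy=k,interpolation=cv2.INTER_CUBIC); c=np.clip(c*1.6,0,255).astype(np.uint8)
    q=np.round((proj(n,pts)-[x,y]+.5)*k*16).astype(int)
    for a,b in[(0,1),(0,2),(1,3),(2,3),(4,5),(4,6),(5,7),(6,7),(0,4),(1,5),(2,6),(3,7)]: cv2.line(c,tuple(map(int,q[a])),tuple(map(int,q[b])),(0,0,255),1,cv2.LINE_AA,4)
    return c
rows=[]
for yaw in(2,7,12,17):
    P_=boxpts(570,-330,np.radians(yaw),44,14,50,86)
    rows.append(np.vstack([wf('top',t,P_,398,205,25,32,8),wf('scene',s,P_,207,140,25,27,8)]))
cv2.imwrite("pics/wy.png",np.hstack(rows))
E
```

```text
(no output)
```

View pics/wy.png

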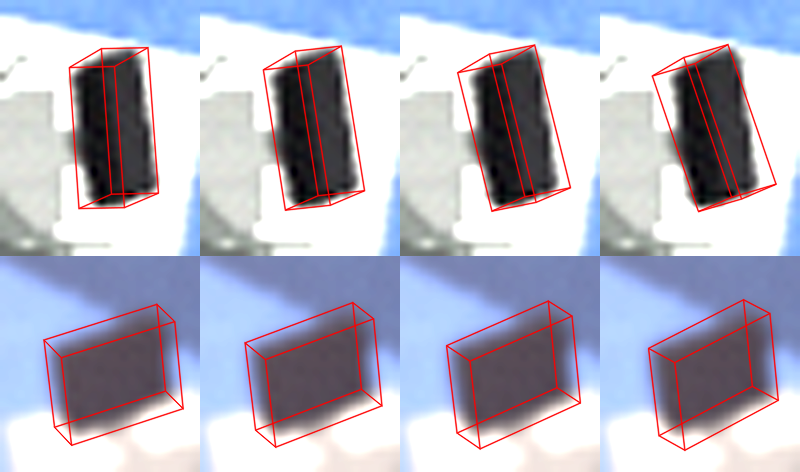

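arm_command:
  deltas:
    - {"slide": [0,-0.68,-0.99],"delta_rot": [0,0,0],"jaw": 1}
    - {"slide": [0,-0.68,-0.99],"delta_rot": [0,0,0],"jaw": 1}
    - {"slide": [0,-0.68,-0.99],"delta_rot": [0,0,0],"jaw": 1}
    - {"slide": [0,-0.68,-0.99],"delta_rot": [0,0,0],"jaw": 1}
    - {"slide": [0,-0.68,-0.99],"delta_rot": [0,0,0],"jaw": 1}
    - {"slide": [0,-0.68,-0.99],"delta_rot": [0,0,0],"jaw": 1}
    - {"slide": [0,-0.68,-0.99],"delta_rot": [0,0,0],"jaw": 1}
    - {"slide": [0,-0.68,-0.99],"delta_rot": [0,0,0],"jaw": 1}
    - {"slide": [0,-0.68,-0.99],"delta_rot": [0,0,0],"jaw": 1}
    - {"slide": [0,-0.68,-0.99],"delta_rot": [0,0,0],"jaw": 1}
    - {"slide": [0,-0.68,-0.99],"delta_rot": [0,0,0],"jaw": 1}
  newtons: 100

```text
clock: 1.48
position: [519.7, -246.9, 242.2]
tool_rot: [[-0.0, 0.263, -0.965], [0.0, -0.965, -0.263], [-1.0, -0.0, 0.0]]
ft_force: [-0.4, -0.6, 0.0]
grip_width: 1.0
```

```bash
cat >> h.py <<'E'
def plan(target,yaw=None,comm=None):
    """units of slide (tool frame) & turn about tool x to bring TCP to target; tool-y yaw in deg (mod 180)"""
    s=bot.sense(); R=np.array(s['tool_rot']); d=R.T@(np.array(target)-s['position'])/40
    y=np.degrees(np.arctan2(R[1,1],R[0,1])); print('t',round(s['clock'],2),'pos',np.round(s['position'],1),'tooly yaw',round(y,1),'grip',round(s['grip_width'],3),'F',np.round(s['ft_force'],1),'tilt',R[:,0].round(3),'q',np.round(s['q'],2))
    print('slide units',d.round(3))
    if yaw is not None:
        e=(yaw-y+90)%180-90; print('turn about x units (tool down => sign flips)',round(-e/8,3))
E
python3 - <<'E'
from h import *
plan([484,242,242],106)
# refine mallet pose: head top disc and handle
t=cv2.imread("pics/top0.png"); s=cv2.imread("pics/scene0.png")
for n,im in(('top',t),('scene',s)):
    r=rect(n,im,80,537,257,50,6); g=cv2.cvtColor(r,6)
    cv2.imwrite(f"pics/mh_{n}.png",np.clip(r*1.8,0,255).astype(np.uint8))
    r=rect(n,im,52,460,235,110,4); h=cv2.cvtColor(r,40); m=((h[...,0]<25)&(h[...,1]>90)).astype(np.uint8)
    c=max(cv2.findContours(m,0,2)[0],key=cv2.contourArea); Rr=cv2.minAreaRect(c); b=cv2.boxPoints(Rr)
    print(n,'handle box xy',np.c_[460+110-b[:,1]/4,235+110-b[:,0]/4].round(1).tolist(),Rr[2],np.array(Rr[1])/4)
a=cv2.imread("pics/mh_top.png");b=cv2.imread("pics/mh_scene.png");cv2.imwrite("pics/mh.png",cv2.resize(np.hstack([a,b]),(800,400)))
E
```

```text
t 1.48 pos [ 519.7 -246.9  242.2] tooly yaw -74.8 grip 1.0 F [-0.4 -0.6  0. ] tilt [-0.  0. -1.] q [ 0.48  0.27 -0.18  1.82  0.05  1.05 -1.02]
slide units [ 6.0000e-03 -1.2027e+01 -2.3470e+00]
turn about x units (tool down => sign flips) -0.097
top handle box xy [[516.4000244140625, 260.20001220703125], [521.7000122070312, 240.3000030517578], [375.20001220703125, 201.1999969482422], [369.8999938964844, 221.10000610351562]] 75.07532501220703 [151.66619873  20.59661293]
scene handle box xy [[514.2000122070312, 269.70001220703125], [520.2000122070312, 248.5], [377.20001220703125, 208.10000610351562], [371.20001220703125, 229.3000030517578]] 74.20545959472656 [148.59098816  22.04151917]
```

View pics/mh.png

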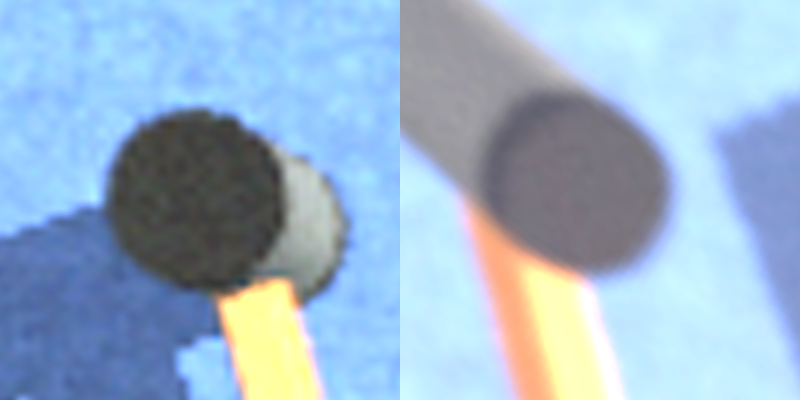

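arm_command:
  deltas:
    - {"slide": [0.2,-0.93,-0.194],"delta_rot": [0,0,0],"jaw": 1}
    - {"slide": [0.2,-0.93,-0.194],"delta_rot": [0,0,0],"jaw": 1}
    - {"slide": [0.2,-0.93,-0.194],"delta_rot": [0,0,0],"jaw": 1}
    - {"slide": [0.2,-0.93,-0.194],"delta_rot": [0,0,0],"jaw": 1}
    - {"slide": [0.2,-0.93,-0.194],"delta_rot": [0,0,0],"jaw": 1}
    - {"slide": [0.2,-0.93,-0.194],"delta_rot": [0,0,0],"jaw": 1}
    - {"slide": [0.2,-0.93,-0.194],"delta_rot": [0,0,0],"jaw": 1}
    - {"slide": [0.2,-0.93,-0.194],"delta_rot": [0,0,0],"jaw": 1}
    - {"slide": [0.2,-0.93,-0.194],"delta_rot": [0,0,0],"jaw": 1}
    - {"slide": [0.2,-0.93,-0.194],"delta_rot": [0,0,0],"jaw": 1}
    - {"slide": [0.2,-0.93,-0.194],"delta_rot": [0,0,0],"jaw": 1}
    - {"slide": [0.2,-0.93,-0.194],"delta_rot": [0,0,0],"jaw": 1}
    - {"slide": [0.2,-0.93,-0.194],"delta_rot": [0,0,0],"jaw": 1}
    - {"slide": [0,0,0],"delta_rot": [0,0,0],"jaw": 1}

```text
clock: 3.22
position: [488.2, 247.8, 137.6]
tool_rot: [[-0.001, 0.267, -0.964], [0.001, -0.964, -0.267], [-1.0, -0.001, 0.001]]
ft_force: [0.6, 0.0, 0.3]
grip_width: 1.001
```

```bash
python3 - <<'E'
from h import *
plan([490,246,32])
t=cv2.cvtColor(bot.camera('top'),4);s=cv2.cvtColor(bot.camera('scene'),4)
cv2.imwrite("pics/a.png",cv2.resize(np.hstack([t[190:330,100:280],s[190:330,300:480]]),None,fx=2.2,fy=2.2))
E
```

```text
t 3.23 pos [488.2 247.8 137.6] tooly yaw -74.5 grip 1.001 F [0.6 0.  0.3] tilt [-0.001  0.001 -1.   ] q [-0.24  0.37 -0.42  1.97  0.2   0.84 -2.07]
slide units [ 2.64   0.06  -0.034]
```

View pics/a.png

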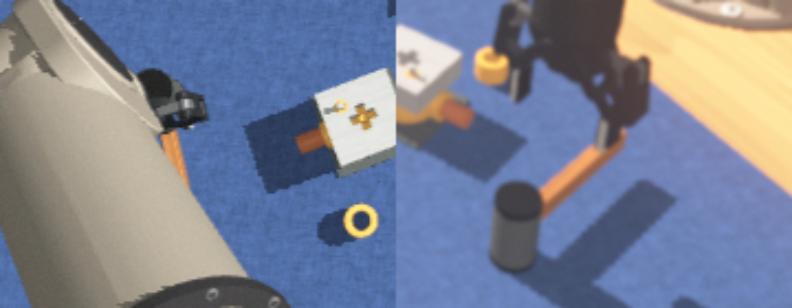

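arm_command:
  deltas:
    - {"slide": [0.8,0.06,-0.03],"delta_rot": [0,0,0],"jaw": 1}
    - {"slide": [0.8,0,0],"delta_rot": [0,0,0],"jaw": 1}
    - {"slide": [0.6,0,0],"delta_rot": [0,0,0],"jaw": 1}
    - {"slide": [0.44,0,0],"delta_rot": [0,0,0],"jaw": 1}
    - {"slide": [0,0,0],"delta_rot": [0,0,0],"jaw": -1}
    - {"slide": [0,0,0],"delta_rot": [0,0,0],"jaw": -1}
    - {"slide": [0,0,0],"delta_rot": [0,0,0],"jaw": -1}
    - {"slide": [0,0,0],"delta_rot": [0,0,0],"jaw": -1}
    - {"slide": [0,0,0],"delta_rot": [0,0,0],"jaw": -1}
    - {"slide": [0,0,0],"delta_rot": [0,0,0],"jaw": -1}
  newtons: 120

```text
clock: 4.58
position: [491.6, 243.2, 33.6]
tool_rot: [[0.001, 0.263, -0.965], [0.001, -0.965, -0.263], [-1.0, -0.0, -0.001]]
ft_force: [-1.8, -1.4, 10.2]
grip_width: 0.167
```

```bash
python3 - <<'E'
from h import *
plan([490,246,32])
t=cv2.cvtColor(bot.camera('top'),4);s=cv2.cvtColor(bot.camera('scene'),4)
cv2.imwrite("pics/b.png",cv2.resize(np.hstack([t[190:330,100:280],s[190:330,300:480]]),None,fx=2.2,fy=2.2))
E
```

```text
t 4.58 pos [491.6 243.2  33.6] tooly yaw -74.8 grip 0.167 F [-1.8 -1.4 10.2] tilt [ 0.001  0.001 -1.   ] q [-0.28  0.53 -0.36  2.02  0.3   0.64 -2.15]
slide units [ 0.04  -0.078  0.021]
```

View pics/b.png

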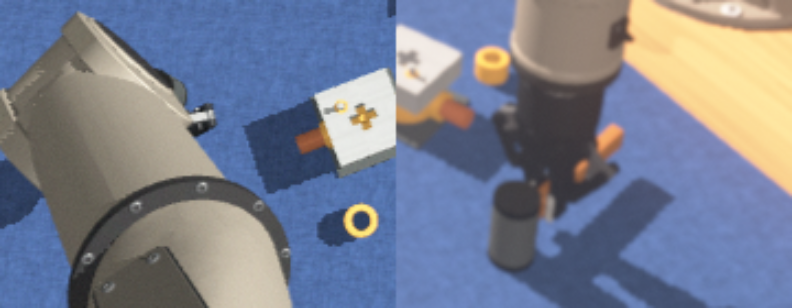

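arm_command:
  deltas:
    - {"slide": [-0.4,0,0],"delta_rot": [0,0,0],"jaw": -1}
    - {"slide": [-0.8,0,0],"delta_rot": [0,0,0],"jaw": -1}
    - {"slide": [-0.8,0,0],"delta_rot": [0,0,0],"jaw": -1}
    - {"slide": [-0.8,0,0],"delta_rot": [0,0,0],"jaw": -1}
    - {"slide": [0,0,0],"delta_rot": [0,0,0],"jaw": -1}
    - {"slide": [0,0,0],"delta_rot": [0,0,0],"jaw": -1}

```text
clock: 5.42
position: [490.7, 242.5, 144.3]
tool_rot: [[-0.0, 0.262, -0.965], [-0.0, -0.965, -0.262], [-1.0, 0.0, 0.001]]
ft_force: [-0.9, -0.0, -3.8]
grip_width: 0.162
```

```bash
python3 - <<'E'
from h import *
plan([470,36,145])
s=cv2.cvtColor(bot.camera('scene'),4);t=cv2.cvtColor(bot.camera('top'),4)
cv2.imwrite("pics/c.png",cv2.resize(np.hstack([t[150:330,100:280],s[150:330,300:480]]),None,fx=2.2,fy=2.2))
E
```

```text
t 5.42 pos [490.7 242.5 144.3] tooly yaw -74.8 grip 0.162 F [-0.9 -0.  -3.8] tilt [-0. -0. -1.] q [-0.22  0.36 -0.43  1.96  0.2   0.86 -2.06]
slide units [-0.014  4.846  1.856]
```

View pics/c.png

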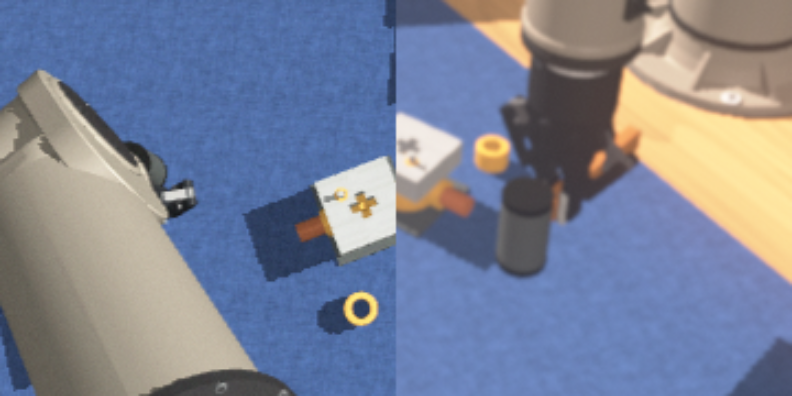

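```bash
python3 - <<'E'
from h import *
print(back('scene',[(358.6,239.5)],191), back('scene',[(358.6,239.5)],188))
s=cv2.imread("pics/c.png")
cv2.imwrite("pics/c2.png",cv2.resize(s[150:300,470:620],None,fx=4,fy=4))
E
```

```text
[[543.70959111 261.8938356 ]] [[541.48022554 259.33180482]]
```

View pics/c2.png

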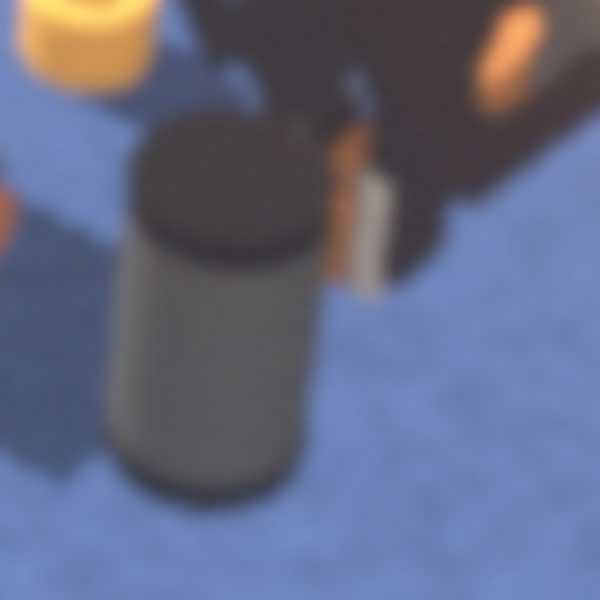

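arm_command:
  deltas:
    - {"slide": [0,0.41,0.15],"delta_rot": [0,0,0],"jaw": -1}
    - {"slide": [0,0.8,0.29],"delta_rot": [0,0,0],"jaw": -1}
    - {"slide": [0,0.8,0.29],"delta_rot": [0,0,0],"jaw": -1}
    - {"slide": [0,0.8,0.29],"delta_rot": [0,0,0],"jaw": -1}
    - {"slide": [0,0.8,0.29],"delta_rot": [0,0,0],"jaw": -1}
    - {"slide": [0,0.8,0.29],"delta_rot": [0,0,0],"jaw": -1}
    - {"slide": [0,0.44,0.15],"delta_rot": [0,0,0],"jaw": -1}
    - {"slide": [0,0,0],"delta_rot": [0,0,0],"jaw": -1}
    - {"slide": [0,0,0],"delta_rot": [0,0,0],"jaw": -1}

```text
clock: 6.65
position: [474.3, 37.6, 144.5]
tool_rot: [[-0.0, 0.263, -0.965], [0.0, -0.965, -0.263], [-1.0, -0.0, 0.0]]
ft_force: [-1.3, 0.3, -4.2]
grip_width: 0.169
```

```bash
python3 - <<'E'
from h import *
plan([474.2,36.8,145])
s=cv2.cvtColor(bot.camera('scene'),4);t=cv2.cvtColor(bot.camera('top'),4)
cv2.imwrite("pics/d.png",cv2.resize(np.hstack([t[150:330,180:360],s[120:300,230:410]]),None,fx=2.2,fy=2.2))
E
```

```text
t 6.65 pos [474.3  37.6 144.5] tooly yaw -74.8 grip 0.169 F [-1.3  0.3 -4.2] tilt [-0.  0. -1.] q [ 0.11  0.25 -0.37  2.12  0.12  0.8  -1.64]
slide units [-0.013  0.018  0.008]
```

View pics/d.png

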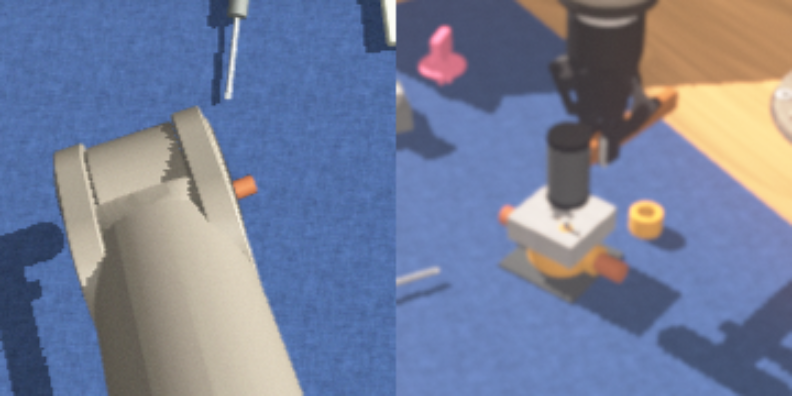

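```bash
python3 - <<'E'
from h import *
print(proj('scene',[[522.5,51.3,112],[522.5,51.3,192],[522,51,81]]))
s=cv2.imread("pics/d.png")
cv2.imwrite("pics/d2.png",cv2.resize(s[100:280,490:640],None,fx=4,fy=4,interpolation=2)[:600])
E
```

```text
[[306.94706551 208.64819795]
 [307.64394258 179.57207581]
 [306.8091141  219.07292764]]
```

View pics/d2.png

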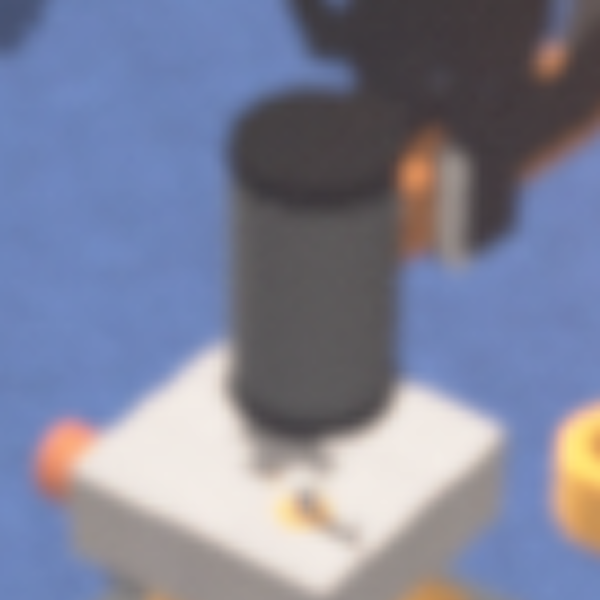

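arm_command:
  deltas:
    - {"slide": [0.4,0,0],"delta_rot": [0,0,0],"jaw": -1}
    - {"slide": [0.35,0,0],"delta_rot": [0,0,0],"jaw": -1}
    - {"slide": [0.1,0,0],"delta_rot": [0,0,0],"jaw": -1}
    - {"slide": [0.1,0,0],"delta_rot": [0,0,0],"jaw": -1}
    - {"slide": [0,0,0],"delta_rot": [0,0,0],"jaw": -1}

```text
clock: 7.38
position: [474.4, 37.4, 106.5]
tool_rot: [[-0.0, 0.263, -0.965], [0.0, -0.965, -0.263], [-1.0, -0.0, 0.0]]
ft_force: [0.4, -0.0, -4.6]
grip_width: 0.164
```

```bash
python3 - <<'E'
from h import *
plan([474.2,36.8,104])
s=cv2.cvtColor(bot.camera('scene'),4)
cv2.imwrite("pics/e.png",cv2.resize(s[150:260,250:370],None,fx=5,fy=5,interpolation=2))
E
```

```text
t 7.38 pos [474.4  37.4 106.5] tooly yaw -74.8 grip 0.164 F [ 0.4 -0.  -4.6] tilt [-0.  0. -1.] q [ 0.09  0.31 -0.35  2.15  0.16  0.71 -1.67]
slide units [0.063 0.014 0.01 ]
```

View pics/e.png

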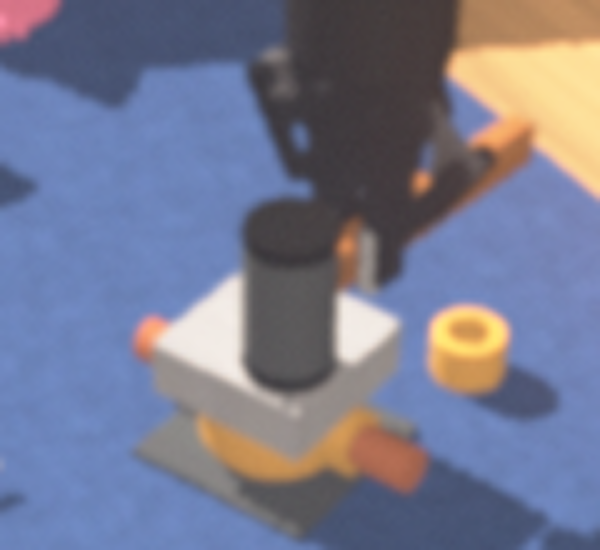

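arm_command:
  deltas:
    - {"slide": [0.05,0,0],"delta_rot": [0,0,0],"jaw": -1}
    - {"slide": [0.05,0,0],"delta_rot": [0,0,0],"jaw": -1}

```text
clock: 7.68
position: [474.4, 37.2, 103.2]
tool_rot: [[-0.0, 0.262, -0.965], [-0.0, -0.965, -0.262], [-1.0, 0.0, 0.0]]
ft_force: [-18.4, -4.2, 44.4]
grip_width: 0.161
```

arm_command:
  deltas:
    - {"slide": [0.05,0,0],"delta_rot": [0,0,0],"jaw": -1}
    - {"slide": [0,0,0],"delta_rot": [0,0,0],"jaw": -1}

```text
clock: 7.92
position: [474.3, 37.1, 102.9]
tool_rot: [[0.0, 0.262, -0.965], [-0.001, -0.965, -0.262], [-1.0, 0.001, 0.0]]
ft_force: [-28.0, -5.0, 61.7]
grip_width: 0.167
```

arm_command:
  deltas:
    - {"slide": [-0.2,0,0],"delta_rot": [0,0,0],"jaw": -1}
    - {"slide": [-0.9,0,0],"delta_rot": [0,0,0],"jaw": -1}
    - {"slide": [-0.5,0,0],"delta_rot": [0,0,0],"jaw": -1}
    - {"slide": [0,0,0],"delta_rot": [0,0,0],"jaw": -1}

```text
clock: 8.43
position: [475.4, 37.3, 165.7]
tool_rot: [[0.003, 0.262, -0.965], [0.0, -0.965, -0.262], [-1.0, 0.001, -0.003]]
ft_force: [0.5, 0.1, -4.3]
grip_width: 0.166
```

```bash
python3 - <<'E'
from h import *
plan([490,240,170])
s=cv2.cvtColor(bot.camera('scene'),4)
cv2.imwrite("pics/f.png",cv2.resize(s[150:260,250:370],None,fx=5,fy=5,interpolation=2))
E
```

```text
t 8.43 pos [475.4  37.3 165.7] tooly yaw -74.8 grip 0.166 F [ 0.5  0.1 -4.3] tilt [ 0.003  0.    -1.   ] q [ 0.12  0.22 -0.37  2.1   0.11  0.84 -1.62]
slide units [-0.105 -4.793 -1.682]
```

View pics/f.png

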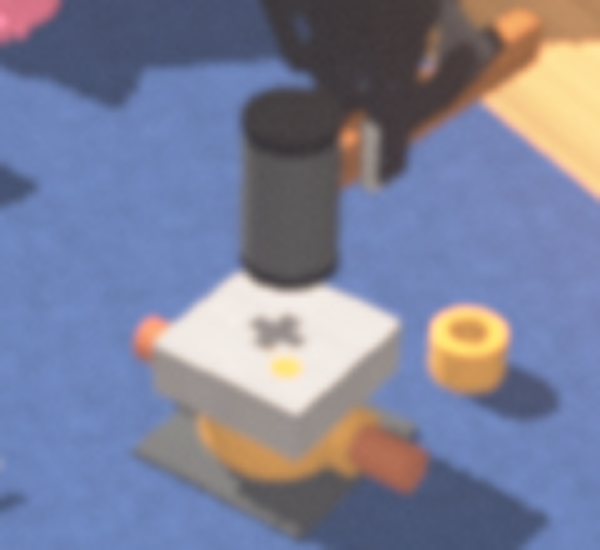

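The pin's shadow and rod are gone and only the brass ring remains, at about (285,368) in the crop, so it is flush. Next the mallet goes down on the free bench.

arm_command:
  deltas:
    - {"slide": [0,-0.6,-0.2],"delta_rot": [0,0,0],"jaw": -1}
    - {"slide": [0,-0.9,-0.3],"delta_rot": [0,0,0],"jaw": -1}
    - {"slide": [0,-0.9,-0.3],"delta_rot": [0,0,0],"jaw": -1}
    - {"slide": [0,-0.9,-0.3],"delta_rot": [0,0,0],"jaw": -1}
    - {"slide": [0.4,-0.4,-0.1],"delta_rot": [0,0,0],"jaw": -1}
    - {"slide": [0.9,0,0],"delta_rot": [0,0,0],"jaw": -1}
    - {"slide": [0.9,0,0],"delta_rot": [0,0,0],"jaw": -1}
    - {"slide": [0.7,0,0],"delta_rot": [0,0,0],"jaw": -1}
    - {"slide": [0.25,0,0],"delta_rot": [0,0,0],"jaw": -1}
    - {"slide": [0,0,0],"delta_rot": [0,0,0],"jaw": -1}

```text
clock: 9.72
position: [481.5, 192.7, 38.1]
tool_rot: [[-0.002, 0.263, -0.965], [-0.0, -0.965, -0.263], [-1.0, -0.0, 0.002]]
ft_force: [0.6, 0.2, -4.2]
grip_width: 0.166
```

arm_command:
  deltas:
    - {"slide": [0.05,0,0],"delta_rot": [0,0,0],"jaw": -1}
    - {"slide": [0.05,0,0],"delta_rot": [0,0,0],"jaw": -1}
    - {"slide": [0,0,0],"delta_rot": [0,0,0],"jaw": -1}

```text
clock: 10.1
position: [482.2, 192.8, 35.1]
tool_rot: [[0.001, 0.263, -0.965], [0.0, -0.965, -0.263], [-1.0, -0.0, -0.001]]
ft_force: [0.4, -0.2, -3.4]
grip_width: 0.164
```

arm_command:
  deltas:
    - {"slide": [0.06,0,0],"delta_rot": [0,0,0],"jaw": -1}
    - {"slide": [0,0,0],"delta_rot": [0,0,0],"jaw": -1}

```text
clock: 10.35
position: [482.1, 192.9, 33.5]
tool_rot: [[0.001, 0.263, -0.965], [-0.0, -0.965, -0.263], [-1.0, 0.0, -0.001]]
ft_force: [-9.4, -3.7, 23.0]
grip_width: 0.163
```

arm_command:
  deltas:
    - {"slide": [-0.05,0,0],"delta_rot": [0,0,0],"jaw": -1}
    - {"slide": [0,0,0],"delta_rot": [0,0,0],"jaw": 1}
    - {"slide": [0,0,0],"delta_rot": [0,0,0],"jaw": 1}
    - {"slide": [0,0,0],"delta_rot": [0,0,0],"jaw": 1}
    - {"slide": [0,0,0],"delta_rot": [0,0,0],"jaw": 1}
    - {"slide": [0,0,0],"delta_rot": [0,0,0],"jaw": 1}
    - {"slide": [-0.8,0,0],"delta_rot": [0,0,0],"jaw": 1}
    - {"slide": [-0.9,0,0],"delta_rot": [0,0,0],"jaw": 1}
    - {"slide": [-0.9,0,0],"delta_rot": [0,0,0],"jaw": 1}
    - {"slide": [-0.9,0,0],"delta_rot": [0,0,0],"jaw": 1}
    - {"slide": [-0.9,0,0],"delta_rot": [0,0,0],"jaw": 1}

```text
clock: 11.72
position: [481.8, 192.7, 211.6]
tool_rot: [[0.0, 0.263, -0.965], [0.0, -0.965, -0.263], [-1.0, -0.0, -0.0]]
ft_force: [-0.0, -0.3, -0.6]
grip_width: 1.0
```

```bash
python3 - <<'E'
from h import *
plan([570,-330,200],97)
s=cv2.cvtColor(bot.camera('scene'),4)
cv2.imwrite("pics/g.png",cv2.resize(s[120:330,230:450],None,fx=2.8,fy=2.8,interpolation=2))
E
```

```text
t 11.72 pos [481.8 192.7 211.6] tooly yaw -74.8 grip 1.0 F [-0.  -0.3 -0.6] tilt [ 0.  0. -1.] q [-0.1   0.24 -0.46  1.96  0.13  0.97 -1.93]
slide units [ 0.288 13.188  1.304]
turn about x units (tool down => sign flips) 1.028
```

View pics/g.png

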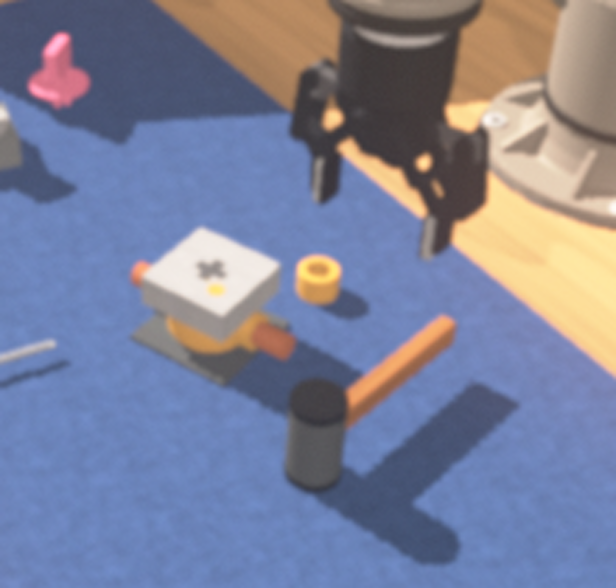

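arm_command:
  deltas:
    - {"slide": [0,0.7,0.08],"delta_rot": [0,0,0],"jaw": 1}
    - {"slide": [0,0.95,0.09],"delta_rot": [0,0,0],"jaw": 1}
    - {"slide": [0,0.95,0.09],"delta_rot": [0,0,0],"jaw": 1}
    - {"slide": [0,0.95,0.09],"delta_rot": [0,0,0],"jaw": 1}
    - {"slide": [0,0.95,0.09],"delta_rot": [0,0,0],"jaw": 1}
    - {"slide": [0,0.95,0.09],"delta_rot": [0,0,0],"jaw": 1}
    - {"slide": [0,0.95,0.09],"delta_rot": [0,0,0],"jaw": 1}
    - {"slide": [0,0.95,0.09],"delta_rot": [0,0,0],"jaw": 1}
    - {"slide": [0,0.95,0.09],"delta_rot": [0,0,0],"jaw": 1}
    - {"slide": [0,0.95,0.1],"delta_rot": [0,0,0],"jaw": 1}
    - {"slide": [0,0.95,0.1],"delta_rot": [0,0,0],"jaw": 1}
    - {"slide": [0,0.95,0.1],"delta_rot": [0,0,0],"jaw": 1}
    - {"slide": [0,0.95,0.1],"delta_rot": [0,0,0],"jaw": 1}
    - {"slide": [0,0.95,0.1],"delta_rot": [0,0,0],"jaw": 1}
    - {"slide": [0.4,0.13,0],"delta_rot": [0.5,0,0],"jaw": 1}
    - {"slide": [0.9,0,0],"delta_rot": [0.5,0,0],"jaw": 1}
    - {"slide": [0.5,0,0],"delta_rot": [0,0,0],"jaw": 1}
    - {"slide": [0,0,0],"delta_rot": [0,0,0],"jaw": 1}

```text
clock: 14.02
position: [569.6, -329.0, 136.9]
tool_rot: [[-0.002, 0.128, -0.992], [0.001, -0.992, -0.128], [-1.0, -0.002, 0.002]]
ft_force: [-0.5, -1.9, 0.9]
grip_width: 0.997
```

```bash
python3 - <<'E'
from h import *
plan([570,-330,61],97)
s=cv2.cvtColor(bot.camera('scene'),4);t=cv2.cvtColor(bot.camera('top'),4)
cv2.imwrite("pics/i.png",cv2.resize(np.hstack([t[165:285,350:470],s[90:210,165:285]]),None,fx=3.3,fy=3.3,interpolation=2))
E
```

```text
t 14.03 pos [ 569.6 -329.   136.9] tooly yaw -82.7 grip 0.997 F [-0.5 -1.9  0.9] tilt [-0.002  0.001 -1.   ] q [ 0.53  0.51 -0.14  1.73  0.09  0.92 -1.09]
slide units [ 1.898  0.03  -0.01 ]
turn about x units (tool down => sign flips) 0.043
```

View pics/i.png

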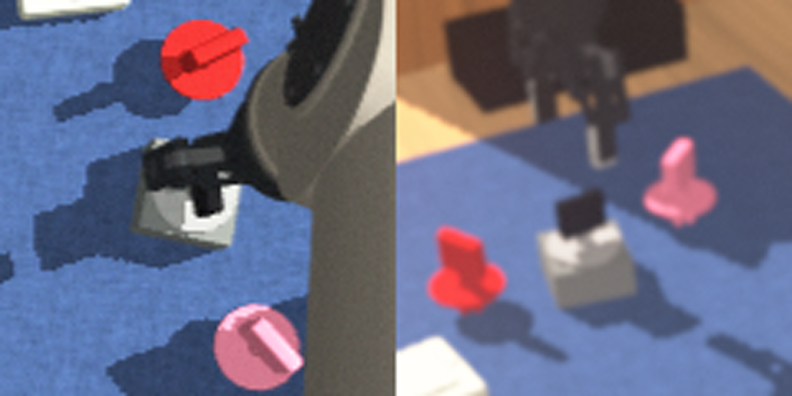

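arm_command:
  deltas:
    - {"slide": [0.6,0.03,-0.01],"delta_rot": [0,0,0],"jaw": 1}
    - {"slide": [0.7,0,0],"delta_rot": [0,0,0],"jaw": 1}
    - {"slide": [0.55,0,0],"delta_rot": [0,0,0],"jaw": 1}
    - {"slide": [0,0,0],"delta_rot": [0,0,0],"jaw": -1}
    - {"slide": [0,0,0],"delta_rot": [0,0,0],"jaw": -1}
    - {"slide": [0,0,0],"delta_rot": [0,0,0],"jaw": -1}
    - {"slide": [0,0,0],"delta_rot": [0,0,0],"jaw": -1}
    - {"slide": [0,0,0],"delta_rot": [0,0,0],"jaw": -1}
    - {"slide": [0,0,0],"delta_rot": [0,0,0],"jaw": -1}
  newtons: 60

```text
clock: 15.25
position: [571.3, -331.0, 65.4]
tool_rot: [[0.001, 0.126, -0.992], [-0.001, -0.992, -0.126], [-1.0, 0.001, -0.001]]
ft_force: [-2.1, 0.3, 8.1]
grip_width: 0.156
```

```bash
python3 - <<'E'
from h import *
plan([570,-330,61],97)
s=cv2.cvtColor(bot.camera('scene'),4)
cv2.imwrite("pics/j.png",cv2.resize(s[110:210,175:285],None,fx=5,fy=5,interpolation=2))
E
```

```text
t 15.25 pos [ 571.3 -331.    65.4] tooly yaw -82.8 grip 0.156 F [-2.1  0.3  8.1] tilt [ 0.001 -0.001 -1.   ] q [ 0.53  0.59 -0.13  1.76  0.11  0.79 -1.1 ]
slide units [ 0.11  -0.029  0.029]
turn about x units (tool down => sign flips) 0.028
```

View pics/j.png

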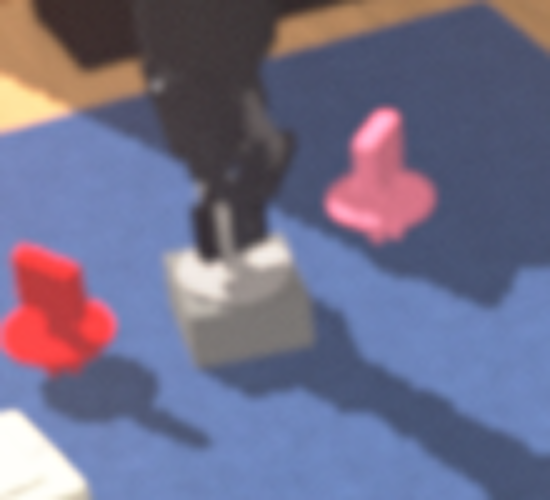

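arm_command:
  deltas:
    - {"slide": [-0.4,0,0],"delta_rot": [0,0,0],"jaw": -1}
    - {"slide": [-0.8,0,0],"delta_rot": [0,0,0],"jaw": -1}
    - {"slide": [-0.9,0,0],"delta_rot": [0,0,0],"jaw": -1}
    - {"slide": [0,-0.55,0.03],"delta_rot": [0,0,0],"jaw": -1}
    - {"slide": [0,-0.9,0.03],"delta_rot": [0,0,0],"jaw": -1}
    - {"slide": [0,-0.9,0.03],"delta_rot": [0,0,0],"jaw": -1}
    - {"slide": [0,-0.9,0.03],"delta_rot": [0,0,0],"jaw": -1}
    - {"slide": [0,-0.9,0.03],"delta_rot": [0,0,0],"jaw": -1}
    - {"slide": [0,-0.9,0.03],"delta_rot": [0,0,0],"jaw": -1}
    - {"slide": [0,-0.9,0.03],"delta_rot": [0,0,0],"jaw": -1}
    - {"slide": [0,-0.9,0.03],"delta_rot": [0,0,0],"jaw": -1}
    - {"slide": [0,-0.9,0.03],"delta_rot": [0,0,0],"jaw": -1}
    - {"slide": [0,-0.9,0.04],"delta_rot": [0,0,0],"jaw": -1}
    - {"slide": [0,-0.4,0.02],"delta_rot": [0,0,0],"jaw": -1}
    - {"slide": [0,0,0],"delta_rot": [-0.9,0,0],"jaw": -1}
    - {"slide": [0,0,0],"delta_rot": [-0.9,0,0],"jaw": -1}
    - {"slide": [0,0,0],"delta_rot": [0,0,0],"jaw": -1}
  newtons: 100

```text
clock: 17.42
position: [511.9, 26.5, 148.3]
tool_rot: [[-0.0, 0.368, -0.93], [-0.0, -0.93, -0.368], [-1.0, -0.0, 0.0]]
ft_force: [-0.1, 1.0, -2.2]
grip_width: 0.15
```

```bash
python3 - <<'E'
from h import *
plan([512.5,26.5,150],111.6)
s=cv2.cvtColor(bot.camera('scene'),4);t=cv2.cvtColor(bot.camera('top'),4)
cv2.imwrite("pics/k.png",cv2.resize(np.hstack([t[170:290,200:320],s[140:260,245:365]]),None,fx=3.3,fy=3.3,interpolation=2))
cv2.imwrite("pics/k_s.png",s)
E
```

```text
t 17.43 pos [511.9  26.5 148.3] tooly yaw -68.4 grip 0.15 F [-0.1  1.  -2.2] tilt [-0. -0. -1.] q [ 0.1   0.29 -0.33  2.04  0.13  0.83 -1.49]
slide units [-0.043  0.005 -0.015]
turn about x units (tool down => sign flips) -0.004
```

View pics/k.png

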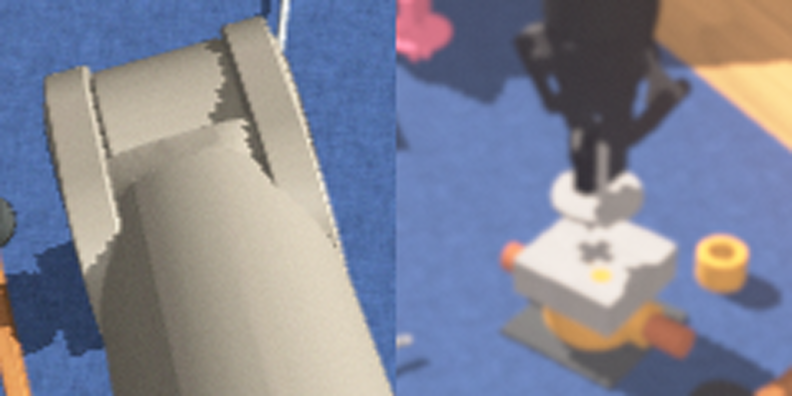

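```bash
python3 - <<'E'
from h import *
s=cv2.imread("pics/k_s.png")
c=cv2.resize(s[180:230,285:335],None,fx=12,fy=12,interpolation=2)
# overlay model: flange rim circles and socket cross at candidate
def poly(pts,col):
    q=np.round((proj('scene',pts)-[285,180]+.5)*12).astype(np.int32); cv2.polylines(c,[q],True,col,1)
a=np.linspace(0,2*np.pi,60)
for z in(117.9,122.9): poly(np.c_[511.9+32*np.cos(a),26.5+32*np.sin(a),np.full(60,z)],(0,0,255))
th=np.radians(21.6);Rz=np.array([[np.cos(th),-np.sin(th)],[np.sin(th),np.cos(th)]])
cr=np.array([[5.5,5.5],[14.5,5.5],[14.5,-5.5],[5.5,-5.5],[5.5,-14.5],[-5.5,-14.5],[-5.5,-5.5],[-14.5,-5.5],[-14.5,5.5],[-5.5,5.5],[-5.5,14.5],[5.5,14.5]])
q=cr@Rz.T+[512,26.5]; poly(np.c_[q,np.full(12,70)],(0,255,0))
q=np.array([[42,42],[42,-42],[-42,-42],[-42,42]])@Rz.T+[512,26.5]; poly(np.c_[q,np.full(4,70)],(0,255,0))
cv2.imwrite("pics/k2.png",c)
E
```

```text
(no output)
```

View pics/k2.png

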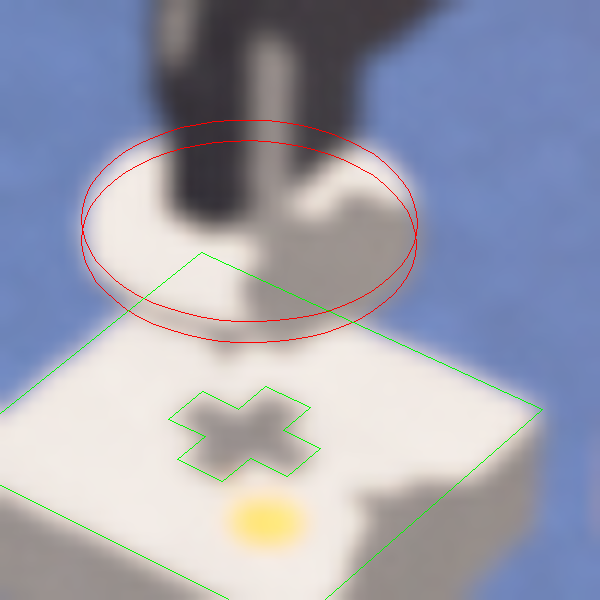

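arm_command:
  deltas:
    - {"slide": [0.4,0,0],"delta_rot": [0,0,0],"jaw": -1}
    - {"slide": [0.2,0,0],"delta_rot": [0,0,0],"jaw": -1}
    - {"slide": [0,0,0],"delta_rot": [0,0,0],"jaw": -1}

```text
clock: 17.9
position: [511.5, 26.8, 123.2]
tool_rot: [[-0.002, 0.368, -0.93], [0.0, -0.93, -0.368], [-1.0, -0.001, 0.002]]
ft_force: [0.1, 0.4, -2.5]
grip_width: 0.144
```

```bash
python3 - <<'E'
from h import *
plan([512,26.5,150],111.6)
s=cv2.cvtColor(bot.camera('scene'),4)
cv2.imwrite("pics/l.png",cv2.resize(s[180:230,285:335],None,fx=12,fy=12,interpolation=2))
E
```

```text
t 17.9 pos [511.5  26.8 123.2] tooly yaw -68.4 grip 0.144 F [ 0.1  0.4 -2.5] tilt [-0.002  0.    -1.   ] q [ 0.09  0.33 -0.32  2.06  0.15  0.78 -1.51]
slide units [-0.669  0.011 -0.007]
turn about x units (tool down => sign flips) 0.001
```

View pics/l.png

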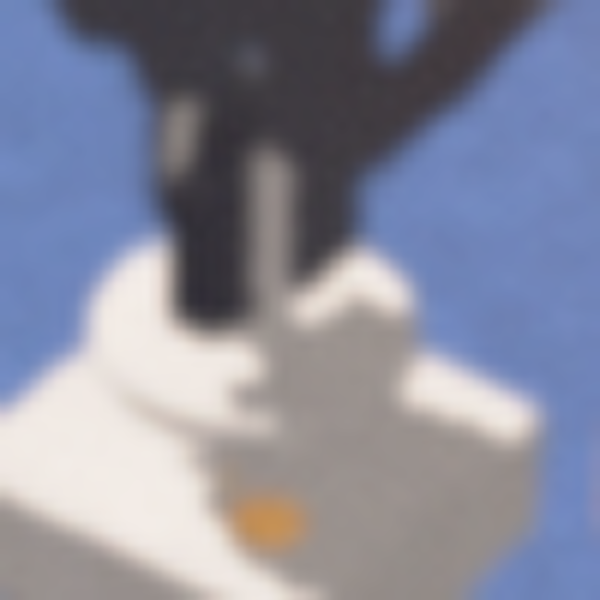

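arm_command:
  deltas:
    - {"slide": [0.05,0,0],"delta_rot": [0,0,0],"jaw": -1}
    - {"slide": [0.05,0,0],"delta_rot": [0,0,0],"jaw": -1}
    - {"slide": [0,0,0],"delta_rot": [0,0,0],"jaw": -1}

```text
clock: 18.32
position: [512.1, 26.7, 120.3]
tool_rot: [[-0.0, 0.369, -0.93], [0.0, -0.93, -0.369], [-1.0, -0.0, 0.0]]
ft_force: [0.3, 1.0, -2.0]
grip_width: 0.148
```

```bash
python3 - <<'E'
from h import *
plan([512,26.5,100.4],111.6); print(bot.sense()['moment'])
E
```

```text
t 18.32 pos [512.1  26.7 120.3] tooly yaw -68.4 grip 0.148 F [ 0.3  1.  -2. ] tilt [-0.  0. -1.] q [ 0.09  0.34 -0.32  2.06  0.15  0.77 -1.51]
slide units [0.497 0.004 0.006]
turn about x units (tool down => sign flips) 0.003
[0.00601507 0.00616026 0.01106297]
```

arm_command:
  deltas:
    - {"slide": [0.05,0,0],"delta_rot": [0,0,0],"jaw": -1}
    - {"slide": [0.05,0,0],"delta_rot": [0,0,0],"jaw": -1}
    - {"slide": [0,0,0],"delta_rot": [0,0,0],"jaw": -1}

```text
clock: 18.7
position: [512.1, 26.8, 116.2]
tool_rot: [[-0.0, 0.369, -0.93], [0.0, -0.93, -0.369], [-1.0, -0.0, 0.0]]
ft_force: [-0.9, -0.6, -2.0]
grip_width: 0.142
```

arm_command:
  deltas:
    - {"slide": [0.05,0,0],"delta_rot": [0,0,0],"jaw": -1}
    - {"slide": [0,0,0],"delta_rot": [0,0,0],"jaw": -1}

```text
clock: 18.95
position: [512.1, 26.7, 114.2]
tool_rot: [[-0.0, 0.369, -0.93], [0.0, -0.93, -0.369], [-1.0, -0.0, 0.0]]
ft_force: [-0.2, -0.3, -0.7]
grip_width: 0.147
```

arm_command:
  deltas:
    - {"slide": [0.05,0,0],"delta_rot": [0,0,0],"jaw": -1}
    - {"slide": [0.05,0,0],"delta_rot": [0,0,0],"jaw": -1}
    - {"slide": [0,0,0],"delta_rot": [0,0,0],"jaw": -1}

```text
clock: 19.32
position: [512.3, 26.8, 110.3]
tool_rot: [[0.0, 0.369, -0.93], [0.0, -0.93, -0.369], [-1.0, -0.0, -0.0]]
ft_force: [-0.8, -0.4, -0.2]
grip_width: 0.144
```

arm_command:
  deltas:
    - {"slide": [0.05,0,0],"delta_rot": [0,0,0],"jaw": -1}
    - {"slide": [0.05,0,0],"delta_rot": [0,0,0],"jaw": -1}
    - {"slide": [0,0,0],"delta_rot": [0,0,0],"jaw": -1}

```text
clock: 19.7
position: [512.3, 26.8, 106.3]
tool_rot: [[0.0, 0.369, -0.93], [0.0, -0.93, -0.369], [-1.0, -0.0, -0.0]]
ft_force: [-0.6, -0.2, 3.1]
grip_width: 0.146
```

```bash
python3 - <<'E'
from h import *
plan([512,26.5,100.4],111.6); print(bot.sense()['moment'])
s=cv2.cvtColor(bot.camera('scene'),4)
cv2.imwrite("pics/m.png",cv2.resize(s[180:230,285:335],None,fx=12,fy=12,interpolation=2))
E
```

```text
t 19.7 pos [512.3  26.8 106.3] tooly yaw -68.4 grip 0.146 F [-0.6 -0.2  3.1] tilt [ 0.  0. -1.] q [ 0.09  0.36 -0.31  2.07  0.16  0.74 -1.52]
slide units [0.148 0.004 0.009]
turn about x units (tool down => sign flips) 0.004
[-0.03702972  0.20225358 -0.01172235]
```

View pics/m.png

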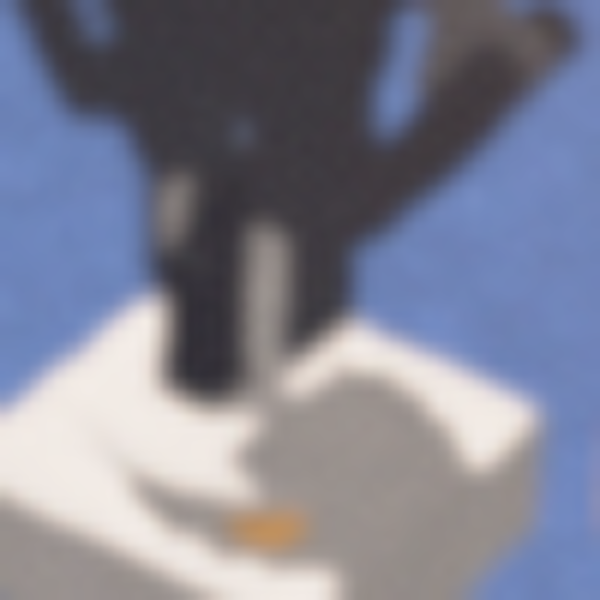

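arm_command:
  deltas:
    - {"slide": [0.05,0,0],"delta_rot": [0,0,0],"jaw": -1}
    - {"slide": [0.05,0,0],"delta_rot": [0,0,0],"jaw": -1}
    - {"slide": [0,0,0],"delta_rot": [0,0,0],"jaw": -1}

```text
clock: 20.12
position: [512.3, 26.8, 102.3]
tool_rot: [[0.0, 0.369, -0.93], [0.0, -0.93, -0.369], [-1.0, -0.0, -0.0]]
ft_force: [-1.1, -0.5, 5.6]
grip_width: 0.15
```

arm_command:
  deltas:
    - {"slide": [0.05,0,0],"delta_rot": [0,0,0],"jaw": -1}
    - {"slide": [0,0,0],"delta_rot": [0,0,0],"jaw": -1}

```text
clock: 20.38
position: [512.3, 26.8, 100.6]
tool_rot: [[0.0, 0.369, -0.93], [-0.0, -0.93, -0.369], [-1.0, 0.0, -0.0]]
ft_force: [-2.5, -0.2, 6.9]
grip_width: 0.148
```

arm_command:
  deltas:
    - {"slide": [0.03,0,0],"delta_rot": [0,0,0],"jaw": -1}
    - {"slide": [0,0,0],"delta_rot": [0,0,0],"jaw": -1}

```text
clock: 20.62
position: [512.3, 26.8, 100.4]
tool_rot: [[0.0, 0.368, -0.93], [-0.0, -0.93, -0.368], [-1.0, 0.001, -0.0]]
ft_force: [-11.5, -1.2, 34.0]
grip_width: 0.149
```

arm_command:
  deltas:
    - {"slide": [0.02,0,0],"delta_rot": [0,0,0],"jaw": -1}
    - {"slide": [0,0,0],"delta_rot": [0,0,0],"jaw": -1}

```text
clock: 20.88
position: [512.3, 26.8, 100.4]
tool_rot: [[0.001, 0.368, -0.93], [-0.001, -0.93, -0.368], [-1.0, 0.001, -0.0]]
ft_force: [-18.2, -2.3, 49.0]
grip_width: 0.145
```

```bash
python3 - <<'E'
from h import *
plan([512,26.5,100.4],111.6); print(bot.sense()['moment'])
s=cv2.cvtColor(bot.camera('scene'),4)
cv2.imwrite("pics/n.png",cv2.resize(s[180:230,285:335],None,fx=12,fy=12,interpolation=2))
cv2.imwrite("pics/n_s.png",s)
E
```

```text
t 20.88 pos [512.3  26.8 100.4] tooly yaw -68.4 grip 0.145 F [-18.2  -2.3  49. ] tilt [ 0.001 -0.001 -1.   ] q [ 0.08  0.37 -0.31  2.07  0.17  0.73 -1.53]
slide units [-0.001  0.003  0.01 ]
turn about x units (tool down => sign flips) 0.002
[-0.38455553  3.74648018  0.02367481]
```

View pics/n.png

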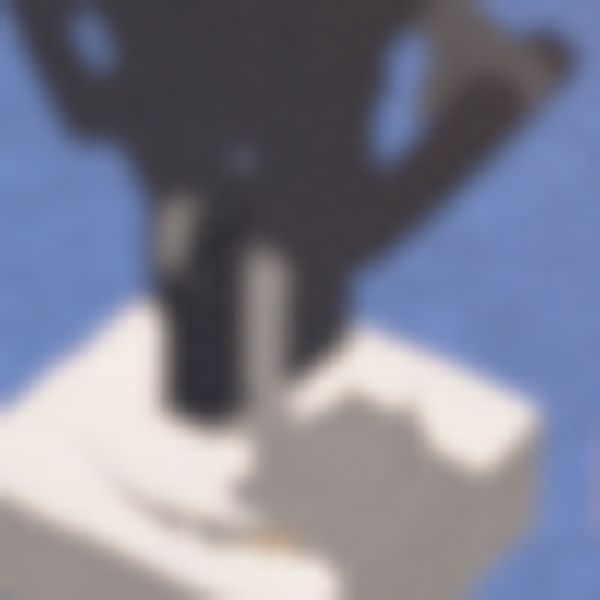

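View pics/n_s.png

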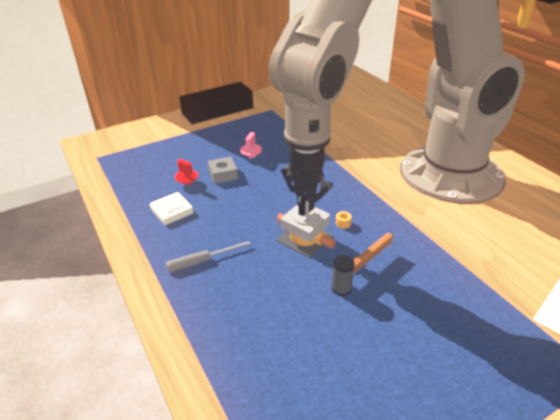

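arm_command:
  deltas:
    - {"slide": [-0.02,0,0],"delta_rot": [0,0,0],"jaw": -1}
    - {"slide": [0,0,0],"delta_rot": [0,0,0],"jaw": -1}
    - {"slide": [0,0,0],"delta_rot": [0,0,0],"jaw": -1}
    - {"slide": [0,0,0],"delta_rot": [0,0,0],"jaw": -1}
    - {"slide": [0,0,0],"delta_rot": [0,0,0],"jaw": -1}

```text
clock: 21.55
position: [512.3, 26.7, 100.4]
tool_rot: [[0.001, 0.368, -0.93], [-0.0, -0.93, -0.368], [-1.0, 0.001, -0.0]]
ft_force: [-12.5, -1.5, 33.1]
grip_width: 0.147
```

```bash
python3 - <<'E'
from station import bot
print(bot.sense()['position'],bot.sense()['grip_width']); print(bot.sign_off())
E
```

```text
[512.27934183  26.7457047  100.39425343] 0.14741070662176403
the job is handed in; nothing more can be done
None
```

The job is done and handed in at about 21.6 s of the 58 s allowed. The sign-off gives no verdict, so success is judged from my own checks.

- **Pin:** I pressed it down with the mallet until the mallet's face rested hard on the block, at about 62 N. The picture afterwards shows only the brass ring, so the pin is flush.
- **Mallet:** It stands on the bench, let go. The last picture shows it clear of the valve and the stand.
- **Key:** I took the key from its stand, turned it about 14° to line up with the socket and lowered it. The spring force built up to about 9 N, and it then stopped hard at a tool height of 100.4 mm. That is exactly the height predicted for the flange sitting on the face.
- **Final state:** The key is still gripped (jaws commanded to 100 N) and pressed down with about 33 N, with the tool axis vertical to about 0.001 rad.
- **Other objects:** The screwdriver, cover and union look unmoved in the last picture.

**Disagreement:** The two cameras differed by about 1–4 mm on the valve and mallet positions. I used values in between and checked by relative views and by feel, and nothing failed because of it. The plunger and pin travel were never read directly, only inferred from force, height and pictures.

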